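# Lever open the tester's cover and throw the vent lever

## Robot

A 6-joint arm with a two-finger parallel gripper is mounted at the origin on the work surface. World frame = base frame: x ahead of the robot, y to its left, z up, the work surface at z = 0. Lengths are in mm, angles in rad, forces in N, time in s.
With the tool pointing down it reaches from about 350 to 975 mm from the base axis. Payload 7.1 kg.
Tool frame: the origin (TCP) lies midway between the tips of the shut fingers; the grasp point (between the pads) lies 19 mm behind it; z points along the fingers, y is the line along which they close (so a half turn about z gives the same grasp; the last joint's range is limited). The gripper opens to 88 mm and grips with 3 to 60 N. Pads are 20 mm wide; open, the fingers measure 115 mm over their backs; the gripper's body (75 mm by 178 mm) begins 61 mm behind the grasp point.
Start: joints at [1.178, 0.423, 1.63, -0, 1.089, -0.019], TCP at [228.19, 581.837, 222.675] pointing down, gripper open.
Joint ranges: [-3, 3], [-0.9, 2.11], [0.09, 2.58], [-1.31, 4.45], [0.11, 2.69], [-2.54, 2.54]. Speed limits (rad/s): [2.39, 2.39, 3.01, 3.14, 3.14, 3.14].

## Interface

Orientations are given as a rotation vector (axis times angle).
In Python, from workcell import get_obs, get_image, camera_params, close_job gives the robot as it stands.
- The arm moves only by the shell command python3 -m creep 'ROWS' [OPENING]. ROWS is a JSON object of lists of equal length, an entry for each row: "delta_pos": the shift along the tool's x, y, z in m, a list of three; "twist": the turn, a rotation vector about the tool's x, y, z in degrees, a list of three. A call has 1 to 20 rows; each row shifts and turns the commanded pose from where the row before left it, along the tool's axes as they then stand; what a row does not reach is not made up. A row lasts 1/12 s, in which the tool goes at most 41.7 mm and 7.16 degrees, less where a joint would pass 70% of its speed; a pose out of reach is approached as far as the arm can. A call with a gripper value outside its range is refused whole. OPENING is the opening, from 0 (shut) to 1 (fully open), set as the call begins (- or left out, the last holds). The fingers move at their own pace and stop on an object; the grip force is fixed at half the most. Time passes only in rows, so rows that do not move let the fingers close. It gives the time, the measured TCP pose, the force, the opening and the grip force at its end, in the units of the state.
- get_obs(): the state, without advancing time (a new reading comes with each control period).
- get_image(name): name is "scene" or "side" or "wrist"; returns (picture, depth): 420x560x3 uint8, red, green, blue; 420x560 float32, mm along the optical axis (not along the pixel's ray), 0 where there is no reading.
- camera_params(name): a dict with "camera_matrix" (3x3 intrinsics, pixels), "extrinsics" (4x4, takes a point from camera to world coordinates). Camera axes: x right, y down, z forward; pixel columns grow to the right and rows downward; lengths in mm; the calibration is good to about 2 mm. A picture is of the moment at which its call begins: read the wrist's pose just before it. camera_params takes no time and is no camera call; for the wrist camera it gives the pose at the moment of the call.
- close_job(): hands the job in; it is judged then, once.
The state is a dict: "t": time; "qpos": joint angles; "qvel": joint speeds; "joint_torque": joint torques, N m; "ee_pos": TCP position; "orientation": TCP orientation; "ft_force": force on the tool from outside, world axes, zero at the start; "moment": the same for the moment, N m; "width": finger opening in mm; "grasp_force": force on a finger pad.
Only numpy, scipy, OpenCV 4.12 (cv2) and the standard library are available. Lean on these libraries where they do the work, as an engineer would, in place of code of your own. Each camera call takes 0.05 s, during which the arm holds its last target. There are 200 camera calls.

## Task

Vent the pressure tester: take the pry blade from its cork mat, slip it into the slit under the lower edge of the console's closed cover and lever the cover up with it (no fingers on the cover until it is well off its seat), then swing the cover up until it stands upright. Throw the little vent lever inside all the way over to its stop on the robot's side, and finish with the cover standing open and the blade lying flat on its mat again. Do not shift the weight, the spray bottle or the clamp ring.

Things in the scene. Friction and masses are not known exactly. Their poses are not given: they have to be found in the camera images.
- console: Grey sheet-metal console, fixed, 250 deep (x) x 200 wide (y) x 166 high, standing broadside: its sloping front looks to the robot's right. Pressure gauge on top at the back, robot's side (to 237 high). Origin: centre of its underside. x points from front to back, y to the side nearer the robot, z up. Front face 83 mm high, above it the face slopes up and back at 25 degrees.
- panel (a point): The console's sloping face. Origin: middle of its lower front edge (125 mm in front of the console's origin, 85 mm up). x runs up the slope (25 degrees above level), y to the robot's side, z square out of the face. A plain ledge (z = 0, 200 wide) runs from x = 0 to 45 mm. Rims at z = 10 mm flank the compartment: x 28 to 170, y 55 to 100 mm either side.
- slit (a point): Middle of the slit's mouth (panel x = 28, z = 5 mm), fixed, panel's axes. The slit is 10 mm high (ledge at z = 0, closed cover's underside at z = 10) and 110 mm wide (y +-55), open to the robot; it runs 17 mm up the slope into the compartment.
- compartment (a point): Middle of the floor of the compartment under the cover (panel x = 87.5, z = -38 mm). The compartment spans panel x 45 to 130, y -55 to 55 mm, walls to z = 10 mm at the sides and top, to z = 0 at the front.
- cover: The cover: bare aluminium plate 100 x 130 wide x 5 mm, no handle, hinged on its upper (far) edge. Origin on the hinge axis, level with the plate's underside; its x runs from lip to hinge (plate from x = -102 to -2, y +-65, z 0 to 5 mm); turns with the cover, equal to the panel's axes when closed.
- cover_angle (a joint): Cover hinge angle, rad: 0 closed on the sloping face, grows as it lifts, stop at 2.1; 2.0 is upright (plumb). Stiff hinge, about 1.5 N at the lip, stays where it is left.
- cover_lip (a point): Middle of the cover's lower edge, at its underside; moves with the cover (102 mm from the hinge).
- cover_hinge (a point): Middle of the cover's hinge axis, fixed on the console (x = 130, z = 10 mm in the panel's frame).
- vent_lever (a joint): Vent lever angle, rad: 0 at its stop away from the robot (leaning 0.55 rad from square), grows as it swings along the panel's +y, towards the robot, 1.1 at its stop on the robot's side. Stays where it is left; about 1 N at the knob.
- lever_knob (a point): Centre of the vent lever's black ball knob, 14 mm across, on a 6 mm rod of 36 mm; pivot at x = 75, y = 18, z = -36 mm in the panel's frame; the knob swings in the plane square to the panel's x. The compartment on its -y side is free.
- pry_blade: Pry blade: wooden handle 90 long x 20 wide x 18 mm thick, with a flat steel blade 24 wide x 3 mm thick that reaches 80 mm beyond the handle; 0.09 kg. Origin: centre of the handle's underside. x runs along it to the blade, z up as it lies; the blade's mid-plane is 9 mm above the underside.
- blade_tip (a point): Middle of the blade's end: x = 125, z = 9 mm from the pry blade's origin.
- mat: Cork mat, fixed, 260 x 100 x 4 mm thick. Origin: centre of its underside, x along its length. The pry blade starts on it.
- weight: Bystander: steel weight 40 across, 52 mm high, standing on the clipboard. Origin: centre of its underside.
- spray: Bystander: white plastic spray bottle 74 across, 192 mm high. Origin: centre of its underside.
- clamp_ring: Bystander: dark steel ring, 64 outside, 30 bore, 16 mm high, lying on the console's flat top at the back. Origin: centre of its underside.
- clipboard: Clipboard, fixed to the bench, 230 x 160 x 5 mm, clip to 12 mm high. Origin: centre of its underside.
Mind the look-alikes: they are no part of the job. Several things look just like the pry_blade: the one meant starts farthest to the robot's right.

How it is judged (in metres and radians):
On the way, in this order (a step that is already met when the one before it is completed fails the run):
1. the pry blade, touching the cover, has lifted it by more than 0.3 rad (value of joint cover_angle above 0.3 rad and contact force between pry_blade and cover above 0.2 N), for 0.1 s.
2. the cover stands up: opened beyond 1.5 rad (value of joint cover_angle above 1.5 rad), for 0.2 s.
3. the vent lever is over on the robot's side, beyond 0.95 rad (value of joint vent_lever above 0.95 rad), for 0.2 s.
At the end, for the whole second after the job is handed in: Cover open beyond 1.5 rad (upright is 2.0), vent lever beyond 0.95 rad of its 1.1, pry blade at rest lying flat (within 0.2 rad) with the middle of its handle on the cork mat (value of joint cover_angle above 1.5 rad and value of joint vent_lever above 0.95 rad and x of pry_blade in the frame of mat between -0.12 and 0.12 m and y of pry_blade in the frame of mat between -0.05 and 0.05 m and z of pry_blade in the frame of mat below 0.03 m and (angle between pry_blade's own z axis and vertical below 0.2 rad or angle between pry_blade's own z axis and vertical above 2.94 rad) and linear speed of pry_blade below 0.02 m/s); the robot touches nothing.
It fails at once if fingers press on the cover (over 1 N) before it is open by 0.25 rad (value of joint cover_angle below 0.25 rad and contact force between the fingers and cover above 1 N).
It fails at once if a bystander (weight, spray bottle, clamp ring) is shifted by more than 30 mm (distance of any of weight, spray, clamp_ring from where it was at the start of the episode above 0.03 m).
It also fails if it takes over 58 s, if anything falls off the work surface, if the arm or the gripper's body presses on something with over 40 N, if the wrist force passes 120 N, or if a joint passes its speed limit or range.

## Working session

There is one attempt and no reset: what is moved stays moved. The work goes in short steps, Python scripts to look and compute and a shell command to move; the robot and the scene stay as the last step left them, time stands still between calls to the robot, and variables do not carry over. Pictures are saved under pics/ and viewed, at most 11 in all, crops included, and the job is handed in when it is done.

```bash
mkdir -p pics; ls; python3 - <<'E'
from workcell import *
import cv2,numpy as np
for n in("scene","side"):
    im,d=get_image(n); cv2.imwrite(f"pics/{n}0.png",im[:,:,::-1]); np.savez(f"{n}0.npz",im=im,d=d,**camera_params(n))
    p=camera_params(n);print(n,np.round(p["camera_matrix"],1).tolist(),np.round(p["extrinsics"],3).tolist())
print(get_obs())
E
```

```text
pics
scene [[397.7, 0.0, 275.9], [0.0, 397.7, 203.9], [0.0, 0.0, 1.0]] [[0.166, 0.582, -0.796, 1416.032], [0.986, -0.101, 0.131, -79.518], [-0.004, -0.807, -0.59, 697.776], [0.0, 0.0, 0.0, 1.0]]
side [[423.3, 0.0, 284.9], [0.0, 423.3, 204.2], [0.0, 0.0, 1.0]] [[1.0, -0.001, 0.011, 617.354], [-0.008, -0.757, 0.654, -686.119], [0.008, -0.654, -0.757, 952.548], [0.0, 0.0, 0.0, 1.0]]
{'t': 0.1, 'qpos': array([ 1.17799029e+00,  4.23758480e-01,  1.63058407e+00,  3.02291660e-05,
        1.08858640e+00, -1.89638441e-02]), 'qvel': array([-0.0018779 , -0.00161015, -0.00245123,  0.00209732, -0.00123165,
       -0.00176358]), 'joint_torque': array([-4.68903363e-05, -5.45616996e+01, -2.74326807e+01,  6.46069064e-02,
        1.87919964e-02,  4.76929962e-07]), 'ee_pos': array([228.00889087, 581.40551434, 221.99472625]), 'orientation': array([-5.83782225e-01, -3.08657051e+00,  2.04593276e-03]), 'ft_force': array([-0.53168708, -0.07891481,  0.04292876]), 'moment': array([ 0.01408231,  0.06597698, -0.03087002]), 'grasp_force': 0.0, 'width': 87.8033020387736}
```

View pics/scene0.png

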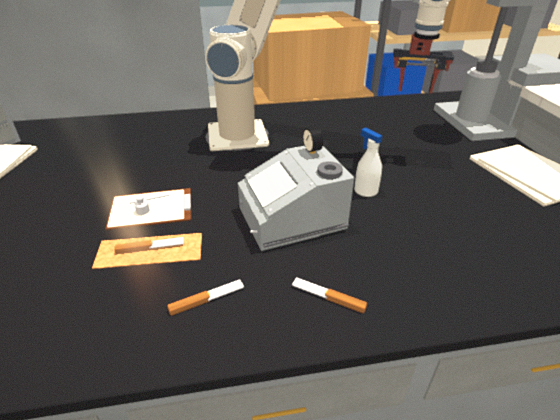

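View pics/side0.png

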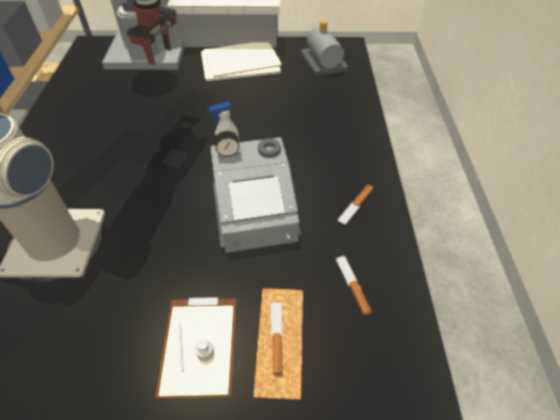

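The side view shows the console front facing -y, with its cover around (257,198). The right blade is on the mat with its handle at (277,350) and its tip at (276,305). In the scene view the same blade is at (150,244).

```bash
cat > h.py <<'E'
import numpy as np,cv2
from workcell import *
def cloud(n,im=None,d=None):
    p=camera_params(n)
    if im is None: im,d=get_image(n)
    K,E=p["camera_matrix"],p["extrinsics"]
    v,u=np.mgrid[:420,:560]
    c=np.stack([(u-K[0,2])/K[0,0]*d,(v-K[1,2])/K[1,1]*d,d],-1)
    P=c@np.array(E)[:3,:3].T+np.array(E)[:3,3]; P[d<=0]=np.nan
    return im,P,cv2.cvtColor(im,cv2.COLOR_RGB2HSV)
def rect(xy):
    (c,s,a)=cv2.minAreaRect(xy.astype(np.float32)); return np.round(c,1),np.round(s,1),round(a,2)
E
python3 - <<'E'
from h import *
for n in("side","scene"):
    z=np.load(n+"0.npz"); im,P,H=cloud(n,z["im"],z["d"])
    X,Y,Z=P[...,0],P[...,1],P[...,2]
    print(n,"bench z",np.nanmedian(Z[(X>300)&(X<900)&(abs(Y)<400)&(Z<15)]))
    r=(X>350)&(X<800)&(Y<-150)&(Y>-500)
    org=r&(H[...,0]>5)&(H[...,0]<16)&(H[...,1]>150)&(Z>14)&(Z<35)
    m=cv2.erode(org.astype(np.uint8),np.ones((2,2)))>0
    q=P[m]; print("handle",m.sum(),rect(q[:,:2]),np.percentile(q[:,2],[5,50,95]),np.median(q,0))
    cm=r&(H[...,0]>8)&(H[...,0]<25)&(H[...,1]>100)&(Z<9)&(Z>-3)
    k,l,st,_=cv2.connectedComponentsWithStats(cm.astype(np.uint8)); i=1+np.argmax(st[1:,4]); q=P[l==i]; print("mat",len(q),rect(q[:,:2]),np.median(q[:,2]))
    bl=r&(H[...,1]<90)&(H[...,2]>120)&(X>q[:,0].min())&(X<q[:,0].max())&(Z>6)
    q=P[bl]; print("blade",len(q),rect(q[:,:2]) if len(q) else 0,np.percentile(q[:,2],[5,50,95]))
    # console
    cc=(Z>75)&(Z<174)&(X>380)&(X<850)&(Y>-250)&(Y<320)&(H[...,1]<70)
    k,l,st,ce=cv2.connectedComponentsWithStats(cv2.erode(cc.astype(np.uint8),np.ones((3,3)))); i=1+np.argmax(st[1:,4]); m=l==i; q=P[m]
    print("console",len(q),rect(q[:,:2]),st[i])
    np.save("con_"+n,q)
    top=q[(q[:,2]>160)]; print(" top",len(top),rect(top[:,:2]),np.median(top[:,2]))
    # ridge of plane: fit slope plane
    s=q[(q[:,2]>100)&(q[:,2]<150)]
    for _ in range(5):
        A=np.c_[s[:,:2],np.ones(len(s))]; co=np.linalg.lstsq(A,s[:,2],rcond=None)[0]; e=s[:,2]-A@co; s=s[abs(e)<max(3,1.5*e.std())]
    print(" slope",co,np.degrees(np.arctan(np.hypot(*co[:2]))),"dir",np.degrees(np.arctan2(co[1],co[0])),len(s),e.std())
E
```

```text
side bench z -0.6863955651490414
handle 270 (array([ 682.6, -241.1]), array([282.8,  62.9]), 48.61) [17.55510857 20.41717606 23.16653615] [ 610.10322228 -324.98619472   20.41717606]
mat 4201 (array([ 616.2, -279.5]), array([262.3, 107.2]), 87.4) 2.5626829036993968
blade 314 (array([ 607.4, -233.5]), array([24.2, 84.5]), 0.74) [10.45709396 13.34587013 16.0952206 ]
console 5519 (array([543.2, 103.7]), array([194.3, 247.5]), 10.77) [ 212  142   85   93 5519]
 top 1247 (array([529.9, 169.2]), array([192.8, 113.9]), 10.52) 164.46987890816547
 slope [-8.04639017e-02  4.32429107e-01  1.53055012e+02] 23.742367390219762 dir 100.5407172600801 1552 1.6614236349637124
scene bench z 1.0193647716446321
handle 41 (array([ 617.8, -314.9]), array([10.7, 83.6]), 0.99) [14.95815705 20.44042014 23.77429451] [ 620.19923008 -345.72292729   20.44042014]
mat 1852 (array([ 614.6, -280. ]), array([264.6, 114.1]), 87.6) 4.602905640100744
blade 227 (array([ 603.9, -223.6]), array([ 38.5, 108.2]), 1.16) [11.67119378 15.03163549 17.30236902]
console 5494 (array([549.2, 106.1]), array([199.4, 246.5]), 10.85) [ 239  147  114   79 5494]
 top 1124 (array([536.5, 171.8]), array([198.1, 115.2]), 10.09) 166.41302455730806
 slope [-1.22123489e-01  1.56282646e-01  1.89134537e+02] 11.218402712083261 dir 128.0050317035786 1266 4.983554826009259
```

```bash
python3 -m creep '{"delta_pos":[[0,0,-0.036],[0,0,-0.036],[0,0,-0.036],[0,0,-0.036],[0,0,-0.036],[-0.0274,-0.0279,0],[-0.0274,-0.0279,0],[-0.0274,-0.0279,0],[-0.0274,-0.0279,0],[-0.0274,-0.0279,0],[-0.0274,-0.0279,0],[-0.0274,-0.0279,0],[-0.0274,-0.0279,0],[-0.0274,-0.0279,0],[-0.0274,-0.0279,0],[-0.0274,-0.0279,0],[-0.0274,-0.0279,0],[-0.0274,-0.0279,0],[-0.0274,-0.0279,0],[-0.0274,-0.0279,0]],"twist":[[0,0,0],[0,0,0],[0,0,0],[0,0,0],[0,0,0],[0,0,0],[0,0,0],[0,0,0],[0,0,0],[0,0,0],[0,0,0],[0,0,0],[0,0,0],[0,0,0],[0,0,0],[0,0,0],[0,0,0],[0,0,0],[0,0,0],[0,0,0]]}' 1
python3 -m creep '{"delta_pos":[[-0.0274,-0.0279,0],[-0.0274,-0.0279,0],[-0.0274,-0.0279,0],[-0.0274,-0.0279,0],[-0.0274,-0.0279,0],[-0.0274,-0.0279,0],[-0.0274,-0.0279,0],[-0.0274,-0.0279,0],[-0.0274,-0.0279,0],[-0.0274,-0.0279,0],[0,0,0.02],[0,0,0.02],[0,0,0.02],[0,0,0.02],[0,0,0.02],[0,0,0.02],[0,0,0.02],[0,0,0.02],[0,0,0.02],[0,0,0.02]],"twist":[[0,0,0],[0,0,0],[0,0,0],[0,0,0],[0,0,0],[0,0,0],[0,0,0],[0,0,0],[0,0,0],[0,0,0],[0,0,6.75],[0,0,6.75],[0,0,6.75],[0,0,6.75],[0,0,6.75],[0,0,6.75],[0,0,6.75],[0,0,6.75],[0,0,6.75],[0,0,6.75]]}'
python3 - <<'E'
from h import *
from scipy.spatial.transform import Rotation as R
o=get_obs(); im,P,H=cloud("wrist"); cv2.imwrite("pics/w1.png",im[:,:,::-1])
print(o["ee_pos"],o["qpos"],"\n",np.round(R.from_rotvec(o["orientation"]).as_matrix(),3))
print(np.round(camera_params("wrist")["extrinsics"],3).tolist())
X,Y,Z=P[...,0],P[...,1],P[...,2]
org=(H[...,0]>4)&(H[...,0]<16)&(H[...,1]>130)&(Z>14)&(Z<35)&(abs(X-612)<70)
k,l,st,_=cv2.connectedComponentsWithStats(cv2.erode(org.astype(np.uint8),np.ones((3,3)))); i=1+np.argmax(st[1:,4]);q=P[l==i]
print("handle",len(q),rect(q[:,:2]),np.median(q,0))
bl=(H[...,1]<90)&(H[...,2]>110)&(abs(X-612)<45)&(Z>6)&(Z<20)&(Y>-290)&(Y<-150)
k,l,st,_=cv2.connectedComponentsWithStats(bl.astype(np.uint8)); i=1+np.argmax(st[1:,4]);q=P[l==i]
print("blade",len(q),rect(q[:,:2]),np.median(q,0))
E
```

```text
t: 1.77
ee_pos: [458.1, 40.2, 402.6]
orientation: [-0.584, -3.087, -0.0]
ft_force: [1.7, 0.1, 0.7]
width: 87.8
grasp_force: 0.0
t: 3.43
ee_pos: [610.8, -317.4, 201.2]
orientation: [-2.206, -2.235, 0.0]
ft_force: [-0.2, -0.5, 0.3]
width: 88.1
grasp_force: 0.0
[ 610.83048009 -317.41762823  201.219772  ] [-4.96535010e-01  5.38282476e-01  1.49324922e+00  9.93789245e-06
  1.11097412e+00 -5.09598041e-01] 
 [[-0.013  1.    -0.001]
 [ 1.     0.013  0.   ]
 [ 0.    -0.001 -1.   ]]
[[1.0, 0.007, -0.005, 609.817], [0.005, -0.953, -0.302, -232.391], [-0.007, 0.302, -0.953, 359.408], [0.0, 0.0, 0.0, 1.0]]
handle 1277 (array([ 612.3, -316.4]), array([17.1, 85.2]), 1.7) [ 612.00847572 -313.60386293   22.46025608]
blade 2103 (array([ 609.9, -234.6]), array([25.6, 85. ]), 1.17) [ 610.18842307 -229.86261205   14.96674235]
```

View pics/w1.png

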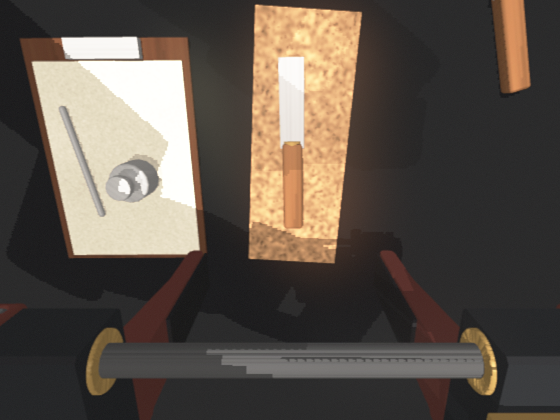

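The wrist picture shows the blade straight on the mat, handle at (293,185) and tip at (291,58). The clipboard and weight are well clear on the left. Next I descend and grip near the front of the handle.

```bash
python3 -m creep '{"delta_pos":[[0.0142,0.0005,0.0225],[0.0142,0.0005,0.0225],[0,0,0.0225],[0,0,0.0225],[0,0,0.0225],[0,0,0.0225],[0,0,0.0225],[0,0,0.02],[0,0,0.01],[0,0,0.007],[0,0,0]],"twist":[[0,0,-0.7],[0,0,0],[0,0,0],[0,0,0],[0,0,0],[0,0,0],[0,0,0],[0,0,0],[0,0,0],[0,0,0],[0,0,0]]}' 1
python3 -m creep '{"delta_pos":[[0,0,0],[0,0,0],[0,0,0],[0,0,0],[0,0,0],[0,0,0],[0,0,0],[0,0,0],[0,0,0],[0,0,0]],"twist":[[0,0,0],[0,0,0],[0,0,0],[0,0,0],[0,0,0],[0,0,0],[0,0,0],[0,0,0],[0,0,0],[0,0,0]]}' 0.1
```

```text
t: 4.4
ee_pos: [610.9, -288.9, 7.2]
orientation: [-2.184, -2.256, 0.001]
ft_force: [0.3, 0.1, -0.1]
width: 87.7
grasp_force: 0.0
t: 5.23
ee_pos: [611.4, -289.2, 8.1]
orientation: [-2.187, -2.256, 0.0]
ft_force: [-0.2, -0.7, 0.1]
width: 24.8
grasp_force: 0.0
```

```bash
python3 -m creep '{"delta_pos":[[0,0,0],[0,0,0],[0,0,0],[0,0,0]],"twist":[[0,0,0],[0,0,0],[0,0,0],[0,0,0]]}' 0
python3 -m creep '{"delta_pos":[[0,0,-0.005],[0,0,-0.015],[0,0,-0.03],[0,0,-0.04],[0,0,-0.04],[0,0,-0.04],[0,0,-0.03],[0,0,0],[0,0,0]],"twist":[[0,0,0],[0,0,0],[0,0,0],[0,0,0],[0,0,0],[0,0,0],[0,0,0],[0,0,0],[0,0,0]]}' 0
python3 - <<'E'
from h import *
from scipy.spatial.transform import Rotation as R
o=get_obs(); im,P,H=cloud("wrist"); cv2.imwrite("pics/w2.png",im[:,:,::-1])
T=R.from_rotvec(o["orientation"]).as_matrix()
Q=(P-o["ee_pos"])@T   # tool frame
bl=(H[...,1]<90)&(H[...,2]>90)&(abs(Q[...,1])<40)&(Q[...,0]>10)&(Q[...,0]<140)&(Q[...,2]>-50)&(Q[...,2]<30)
k,l,st,_=cv2.connectedComponentsWithStats(bl.astype(np.uint8)); i=1+np.argmax(st[1:,4]);q=Q[l==i]
print("blade in tool",len(q),rect(q[:,:2]),np.percentile(q,[2,50,98],axis=0).round(1))
print("slope xz,xy",np.polyfit(q[:,0],q[:,2],1),np.polyfit(q[:,0],q[:,1],1))
E
```

```text
t: 5.57
ee_pos: [611.4, -289.2, 8.1]
orientation: [-2.186, -2.256, 0.0]
ft_force: [-0.1, -0.0, -0.2]
width: 19.7
grasp_force: 30.0
t: 6.32
ee_pos: [612.6, -289.8, 211.9]
orientation: [2.183, 2.252, 0.003]
ft_force: [-0.2, -0.4, -2.6]
width: 19.9
grasp_force: 30.0
blade in tool 9108 (array([53.7,  0.4]), array([25.3, 87. ]), 89.72) [[ 19.1 -10.9  -8.1]
 [ 61.9   0.8  -6.8]
 [ 96.   12.2  -5.5]]
slope xz,xy [-2.34751847e-04 -6.81027714e+00] [0.00184237 0.59002573]
```

View pics/w2.png

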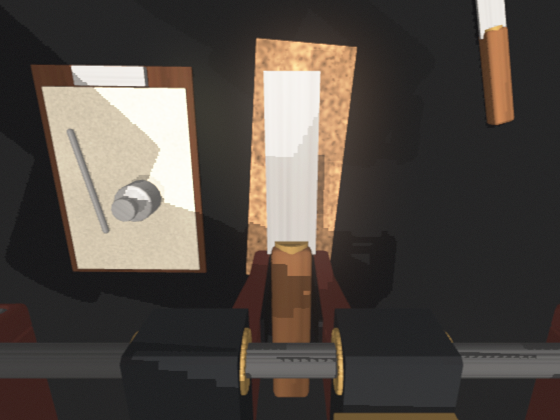

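The blade is held straight, tip at (292,72), and in the tool frame it sits at about (97, 0.5, -6.5). I turn it to the panel's axes next.

```bash
python3 -m creep '{"delta_pos":[[0,0,0],[0,0,0],[0,0,0],[0,0,0],[0,0,0],[0,0,0],[0,0,0],[0,0,0]],"twist":[[0,0,-4.6],[0,0,-4.6],[0,6.25,0],[0,6.25,0],[0,6.25,0],[0,6.25,0],[0,0,0],[0,0,0]]}'
cat >> h.py <<'E'
from scipy.spatial.transform import Rotation as R
def frame(cx,cy,az):
    a=np.radians(az);u=np.array([np.cos(a),np.sin(a),0]);k=np.array([0,0,1.]);c,s=np.cos(np.radians(25)),np.sin(np.radians(25))
    x=c*u+s*k; z=-s*u+c*k; y=np.cross(z,x)
    return np.c_[x,y,z], np.array([cx,cy,0])-125*u+85*k   # panel axes, origin
def tool():
    o=get_obs(); return R.from_rotvec(o["orientation"]).as_matrix(),o["ee_pos"],o
E
python3 - <<'E'
from h import *
A,O=frame(546,105,100.6); T,p,o=tool()
print(p,np.round((T.T@A),3).tolist(),o["qpos"].round(2))
tip=p+T@[97,.5,-6.5]
goal=O+A@[-12,0,5]
print("tip panel",A.T@(tip-O),"delta tool",T.T@(goal-tip))
E
```

```text
t: 7.03
ee_pos: [610.2, -289.9, 204.9]
orientation: [-1.769, -2.139, -0.389]
ft_force: [0.3, -0.4, -1.9]
width: 19.6
grasp_force: 30.0
[ 610.19589984 -289.85049879  204.85985001] [[1.0, 0.003, 0.001], [0.003, -1.0, -0.006], [0.001, 0.006, -1.0]] [-0.6   0.67  1.32  0.3   1.48 -0.86]
tip panel [-101.51479517    9.24851815  231.42316947] delta tool [ 89.23522298  10.74329142 226.46752965]
```

```bash
python3 -m creep '{"delta_pos":[[0.0136,0.0013,0.0267],[0.0136,0.0013,0.0267],[0.0136,0.0013,0.0267],[0.0136,0.0013,0.0267],[0.0136,0.0013,0.0267],[0.0136,0.0013,0.0267],[0.0136,0.0013,0.0267],[0.0136,0.0013,0.0267],[0,0,0],[0,0,0]],"twist":[[0,0,0],[0,0,0],[0,0,0],[0,0,0],[0,0,0],[0,0,0],[0,0,0],[0,0,0],[0,0,0],[0,0,0]]}'
python3 - <<'E'
from h import *
A,O=frame(546,105,100.6); T,p,o=tool()
im,P,H=cloud("wrist"); cv2.imwrite("pics/w3.png",im[:,:,::-1]); np.savez("w3.npz",im=im,P=P,T=T,p=p)
print("tip panel",A.T@(p+T@[97,.5,-6.5]-O))
Q=(P-O)@A
# cover/panel surfaces in the panel estimate frame
X,Y,Z=[Q[...,i] for i in range(3)]
for x0 in range(-10,170,8):
    m=(X>x0)&(X<x0+8)&(abs(Y)<50)&(abs(Y)>20)&(abs(Z)<60); m2=(X>x0)&(X<x0+8)&(abs(Y)<95)&(abs(Y)>70)&(abs(Z)<60)
    print(x0,m.sum(),np.percentile(Z[m],[10,50,90]).round(1) if m.sum() else 0,m2.sum(),np.median(Z[m2]).round(1) if m2.sum() else 0)
E
```

```text
t: 7.87
ee_pos: [584.2, -99.4, 59.9]
orientation: [-1.764, -2.146, -0.388]
ft_force: [-0.4, -0.1, -0.6]
width: 19.8
grasp_force: 30.0
tip panel [11.19956804  0.36250088 18.75503562]
-10 1545 [-25.4 -18.4 -12.1] 1346 -18.5
-2 2090 [-8.7 -2.6 -0.3] 1734 -2.4
6 2217 [-1.7 -0.8  0.1] 1845 -0.8
14 2334 [-1.7 -0.8  0.1] 1929 -0.8
22 2430 [-1.7 -0.8  0.1] 2023 -0.8
30 4026 [-0.8 13.8 14.9] 2905 8.9
38 456 [13.2 14.1 14.9] 764 9.2
46 0 0 0 0
54 0 0 0 0
62 0 0 0 0
70 0 0 0 0
78 0 0 0 0
86 0 0 0 0
94 0 0 0 0
102 0 0 0 0
110 0 0 0 0
118 0 0 0 0
126 0 0 0 0
134 0 0 0 0
142 0 0 0 0
150 0 0 0 0
158 0 0 0 0
166 0 0 0 0
```

View pics/w3.png

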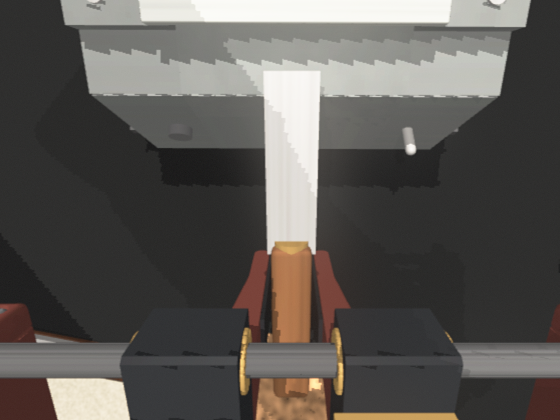

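The wrist picture shows the blade tip at (292,72), centred over the ledge. The cover lip is above it at about row 22 and the front edge at row 95. One more number check comes from this same image.

```bash
python3 - <<'E'
from h import *
d=np.load("w3.npz");T,p,P,im=d["T"],d["p"],d["P"],d["im"]
Q=(P-p)@T; H=cv2.cvtColor(im,cv2.COLOR_RGB2HSV)
for c in (150,180,210,240,350,380,410,440):
    q=Q[:100,c]
    led=q[(abs(q[:,2]-np.median(q[40:85,2]))<2)]
    top=q[q[:,2]<np.median(led[:,2])-11]
    print(c,"y",q[50,1].round(1),"ledge x",np.nanmin(led[:,0]).round(1),np.nanmax(led[:,0]).round(1),"z",np.median(led[:,2]).round(1),"cover x min",np.nanmin(top[:,0]).round(1) if len(top) else None,"z",np.nanmedian(top[:,2]).round(1) if len(top) else None)
b=Q[74:80,280:310].reshape(-1,3); print("blade near tip",np.nanmedian(b,0)); 
b=Q[66:90,292]; print(b[:,[0,2]].round(1).tolist())
E
```

```text
150 y -66.0 ledge x 87.6 116.8 z 13.4 cover x min 116.9 z -1.7
180 y -52.2 ledge x 87.6 118.5 z 13.3 cover x min 116.7 z -1.7
  return _methods._mean(a, axis=axis, dtype=dtype,
  ret = ret.dtype.type(ret / rcount)
Traceback (most recent call last):
ValueError: zero-size array to reduction operation fmin which has no identity
```

```bash
python3 -m creep '{"delta_pos":[[0,0,0.007],[0,0,0.007],[0,0,0],[0.008,0,0],[0.009,0,0],[0.009,0,0],[0.008,0,0],[0,0,0],[0,0,0]],"twist":[[0,0,0],[0,0,0],[0,0,0],[0,0,0],[0,0,0],[0,0,0],[0,0,0],[0,0,0],[0,0,0]]}'
python3 - <<'E'
from h import *
im,P,H=cloud("wrist");T,p,o=tool()
Q=(P-p)@T; np.savez("w4.npz",im=im,P=P,T=T,p=p)
cv2.imwrite("pics/w4.png",cv2.resize(im[:230,120:480,::-1],None,fx=2,fy=2))
X,Y,Z=[Q[...,i] for i in range(3)]
m=(X>55)&(X<80)&(abs(Y)>20)&(abs(Y)<60)&(Z>0)&(Z<30);print("ledge z",np.median(Z[m]))
m=(X>60)&(X<140)&(abs(Y)>20)&(abs(Y)<50)&(Z<0)&(Z>-30);print("cover z",np.median(Z[m]),"xmin",np.percentile(X[m],.5))
m=(X>30)&(X<75)&(abs(Y)<8)&(abs(Z+5)<8);print("blade z",np.median(Z[m]),np.polyfit(X[m],Z[m],1))
E
```

```text
t: 8.67
ee_pos: [578.9, -65.2, 62.9]
orientation: [-1.767, -2.145, -0.392]
ft_force: [0.3, -0.4, -0.0]
width: 19.7
grasp_force: 30.0
ledge z 1.1077798622731663
cover z -13.927581595954937 xmin 66.2812705177646
blade z -6.813001026693337 [ 3.36385836e-05 -6.81438361e+00]
```

View pics/w4.png

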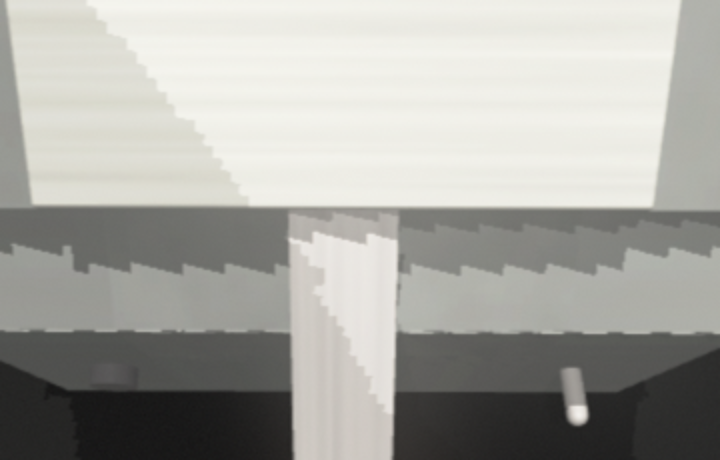

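The blade is about 15 mm into the slit, entering under the lip at (342,210) in the crop and centred. Next I work out the arc rows.

```bash
cat > arc.py <<'E'
import numpy as np
# 2D panel plane (x up slope, z out). tool pitch b relative to panel: tool x dir = (cos b, sin b), tool -z dir = (-sin b, cos b)
def pose(th,b,r):
    tip=r*np.array([-np.cos(th),np.sin(th)])
    return tip-97*np.array([np.cos(b),np.sin(b)])-6.8*np.array([-np.sin(b),np.cos(b)])
def rows(ths,bs,rs):
    D=[]
    for i in range(1,len(ths)):
        d=pose(ths[i],bs[i],rs[i])-pose(ths[i-1],bs[i-1],rs[i-1]); b=bs[i-1]
        D.append([round(float(d@[np.cos(b),np.sin(b)])/1e3,4),0,round(float(-(d@[-np.sin(b),np.cos(b)]))/1e3,4)])
    return D,np.degrees(np.diff(bs)).round(2)
E
python3 - <<'E'
from arc import *
t=np.linspace(-.025,.5,8);b=-np.linspace(0,.45,8)
print(rows(t,b,[87]*8))
t=np.linspace(.5,1.95,19);b=[-.45]*19
print(rows(t,b,np.linspace(87,80,19)))
E
```

```text
([[-0.0002, 0, -0.0128], [-0.0001, 0, -0.0128], [-0.0, 0, -0.0128], [0.0001, 0, -0.0128], [0.0001, 0, -0.0128], [0.0002, 0, -0.0128], [0.0003, 0, -0.0127]], array([-3.68, -3.68, -3.68, -3.68, -3.68, -3.68, -3.68]))
([[0.001, 0, -0.0069], [0.0016, 0, -0.0068], [0.0021, 0, -0.0066], [0.0026, 0, -0.0064], [0.0031, 0, -0.0061], [0.0036, 0, -0.0058], [0.004, 0, -0.0055], [0.0044, 0, -0.0051], [0.0048, 0, -0.0047], [0.0051, 0, -0.0043], [0.0055, 0, -0.0039], [0.0057, 0, -0.0034], [0.006, 0, -0.0029], [0.0061, 0, -0.0024], [0.0063, 0, -0.0019], [0.0064, 0, -0.0014], [0.0064, 0, -0.0009], [0.0065, 0, -0.0003]], array([0., 0., 0., 0., 0., 0., 0., 0., 0., 0., 0., 0., 0., 0., 0., 0., 0.,
       0.]))
```

```bash
python3 -m creep '{"delta_pos":[[0,0,-0.0128],[0,0,-0.0128],[0,0,-0.0128],[0,0,-0.0128],[0.0001,0,-0.0128],[0.0002,0,-0.0128],[0.0003,0,-0.0128],[0,0,0],[0,0,0]],"twist":[[0,-3.68,0],[0,-3.68,0],[0,-3.68,0],[0,-3.68,0],[0,-3.68,0],[0,-3.68,0],[0,-3.68,0],[0,0,0],[0,0,0]]}'
python3 - <<'E'
from h import *
im,P,H=cloud("wrist");T,p,o=tool(); A,O=frame(546,105,100.6)
cv2.imwrite("pics/w5.png",im[:,:,::-1]); np.savez("w5.npz",P=P,im=im)
Q=(P-O)@A; X,Y,Z=[Q[...,i] for i in range(3)]
m=(abs(Y)>20)&(abs(Y)<50)&(X>30)&(X<125)&(Z>15)
s=np.polyfit(X[m],Z[m],1);print("cover angle",-np.arctan(s[0]),m.sum(),s, X[m].min())
print((p-O)@A,o["ft_force"],o["width"])
Qt=(P-p)@T;X,Y,Z=[Qt[...,i] for i in range(3)]
m=(X>30)&(X<75)&(abs(Y)<8)&(abs(Z+5)<8);print("blade z",np.polyfit(X[m],Z[m],1))
E
```

```text
t: 9.47
ee_pos: [582.9, -85.6, 149.0]
orientation: [1.991, 2.418, -0.011]
ft_force: [-0.2, -0.1, -1.1]
width: 19.7
grasp_force: 30.0
cover angle 1.2660264158880798 30814 [ -3.17893914 264.7398816 ] 30.000418302003354
[-36.18377224  -0.85818313  86.69226163] [-0.28308846  0.87432109 -0.84748332] 19.874814233232936
blade z [ 2.60030627e-04 -7.56243935e+00]
```

View pics/w5.png

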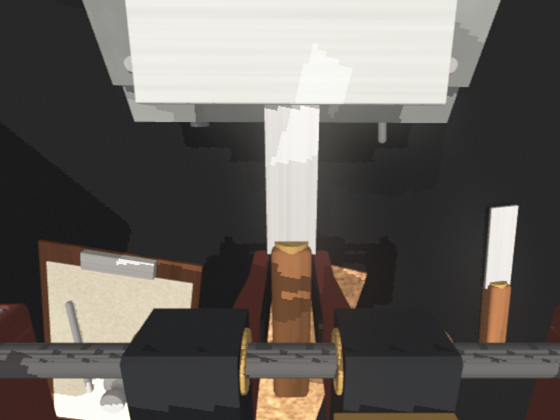

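The cover is lifted, with its lip at row 103 and the blade beneath it at (292,105). Continue the arc.

```bash
python3 -m creep '{"delta_pos":[[0.001,0,-0.0069],[0.0016,0,-0.0068],[0.0021,0,-0.0066],[0.0026,0,-0.0064],[0.0031,0,-0.0061],[0.0036,0,-0.0058],[0.004,0,-0.0055],[0.0044,0,-0.0051],[0.0048,0,-0.0047],[0.0051,0,-0.0043],[0.0055,0,-0.0039],[0.0057,0,-0.0034],[0.006,0,-0.0029],[0.0061,0,-0.0024],[0.0063,0,-0.0019],[0.0064,0,-0.0014],[0.0064,0,-0.0009],[0.0065,0,-0.0003],[0,0,0],[0,0,0]],"twist":[[0,0,0],[0,0,0],[0,0,0],[0,0,0],[0,0,0],[0,0,0],[0,0,0],[0,0,0],[0,0,0],[0,0,0],[0,0,0],[0,0,0],[0,0,0],[0,0,0],[0,0,0],[0,0,0],[0,0,0],[0,0,0],[0,0,0],[0,0,0]]}'
python3 - <<'E'
from h import *
A,O=frame(546,105,100.6);T,p,o=tool()
print("tip panel",((p+T@[97,.5,-6.5])-O)@A,o["qpos"].round(2))
im,P,H=cloud("side"); cv2.imwrite("pics/s2.png",cv2.resize(im[100:300,150:350,::-1],None,fx=2.9,fy=2.9))
Q=(P-O)@A; X,Y,Z=[Q[...,i] for i in range(3)]
m=(abs(Y)<62)&(X>120)&(X<185)&(Z>30)&(Z<110)&(H[...,1]<60); print("pts",m.sum(),np.median(Q[m],0) if m.any() else 0)
E
```

```text
t: 11.18
ee_pos: [566.7, -4.9, 222.5]
orientation: [1.992, 2.417, -0.013]
ft_force: [0.2, -0.3, -1.2]
width: 19.6
grasp_force: 30.0
tip panel [1.60235992e+02 5.86387985e-02 8.28317166e+01] [-0.02  0.34  1.76 -0.01  1.04 -0.21]
pts 195 [148.50156085  35.32337898  63.79497311]
```

View pics/s2.png

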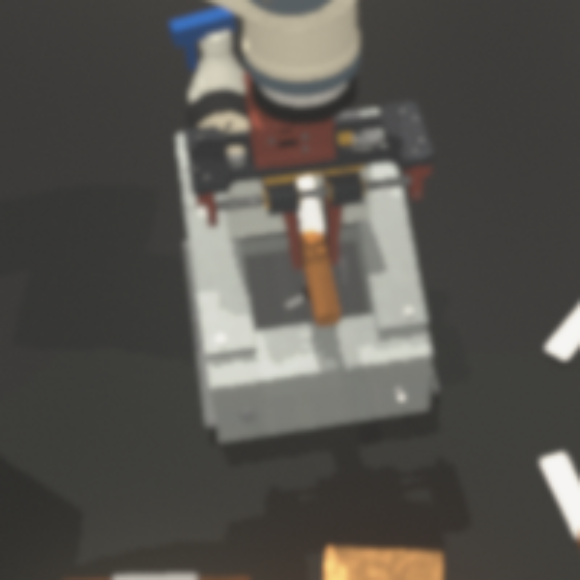

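The side view shows the cover standing up (seen edge-on behind the gripper) and the compartment open, with the lever at about (293,300) in the crop. I take the blade back to its mat.

```bash
python3 -m creep '{"delta_pos":[[-0.02,0,0],[-0.039,0,0],[-0.039,-0.001,0],[-0.039,-0.001,0],[-0.039,-0.001,0],[-0.039,-0.001,0],[-0.039,-0.001,0],[-0.02,0,0],[0,0,0.036],[0,0,0.036],[0,0,0.036],[0,0,0.036],[0,0,0.036],[0,0,0.015],[0,0,0.007],[0,0,0],[0,0,0]],"twist":[[0,0,0],[0,0.76,0],[0,0,0],[0,0,0],[0,0,0],[0,0,0],[0,0,0],[0,0,0],[0,0,0],[0,0,0],[0,0,0],[0,0,0],[0,0,0],[0,0,0],[0,0,0],[0,0,0],[0,0,0]]}'
python3 - <<'E'
from h import *
T,p,o=tool();print(p,T.round(3).tolist())
im,P,H=cloud("wrist");Qt=(P-p)@T;X,Y,Z=[Qt[...,i] for i in range(3)]
m=(X>30)&(X<75)&(abs(Y)<8)&(abs(Z+5)<8);print("blade z world",np.polyfit(X[m],P[...,2][m],1))
m=(abs(Y)>20)&(abs(Y)<30)&(X>40)&(X<100)&(P[...,2]<12);print("mat",np.median(P[...,2][m]))
E
```

```text
t: 12.65
ee_pos: [615.4, -276.0, 22.9]
orientation: [1.998, 2.422, 0.001]
ft_force: [-1.1, -0.6, -1.1]
width: 19.7
grasp_force: 30.0
[ 615.3597582  -276.00919211   22.89951283] [[-0.19, 0.982, 0.002], [0.982, 0.19, -0.001], [-0.001, 0.002, -1.0]]
blade z world [-6.63392118e-04  2.97201413e+01]
mat 4.354457164736289
```

```bash
python3 -m creep '{"delta_pos":[[0,0,0.006],[0,0,0.005],[0,0,0.0035],[0,0,0],[0,0,0]],"twist":[[0,0,0],[0,0,0],[0,0,0],[0,0,0],[0,0,0]]}'
python3 -m creep '{"delta_pos":[[0,0,0],[0,0,0],[0,0,0],[0,0,0],[0,0,0],[0,0,0]],"twist":[[0,0,0],[0,0,0],[0,0,0],[0,0,0],[0,0,0],[0,0,0]]}' 0.6
python3 -m creep '{"delta_pos":[[0,0,-0.01],[0,0,-0.03],[0,0,-0.04],[0,0,-0.04],[0,0,-0.04],[0,0,-0.04],[0,0,-0.03],[0,0,0]],"twist":[[0,0,0],[0,0,0],[0,0,0],[0,0,0],[0,0,0],[0,0,0],[0,0,0],[0,0,0]]}'
python3 - <<'E'
from h import *
T,p,o=tool();im,P,H=cloud("wrist")
X,Y,Z=[P[...,i] for i in range(3)]
org=(H[...,0]>4)&(H[...,0]<16)&(H[...,1]>130)&(Z>14)&(Z<35)&(abs(X-615)<70)
k,l,st,_=cv2.connectedComponentsWithStats(cv2.erode(org.astype(np.uint8),np.ones((3,3)))); i=1+np.argmax(st[1:,4]);q=P[l==i]
print("handle",len(q),rect(q[:,:2]),np.median(q,0))
# knob from side view
A,O=frame(546,105,100.6)
for n in("side","scene"):
    im,P,H=cloud(n); Q=(P-O)@A; X,Y,Z=[Q[...,i] for i in range(3)]
    m=(X>50)&(X<125)&(abs(Y)<50)&(Z<12)&(Z>-30); print(n,m.sum(),np.median(Q[m],0) if m.any() else 0)
    if n=="side": v,u=np.where(m); cv2.imwrite("pics/s3.png",cv2.resize(im[140:260,190:320,::-1],None,fx=4.5,fy=4.5,interpolation=cv2.INTER_CUBIC)); print(u.mean(),v.mean())
tgt=O+A@np.array([75,-30,40]); print(p,T.round(3).tolist(),"above-compartment delta tool",T.T@(tgt-p))
E
```

```text
t: 13.12
ee_pos: [614.8, -275.7, 7.9]
orientation: [1.998, 2.423, 0.0]
ft_force: [-1.1, 0.6, 5.0]
width: 19.8
grasp_force: 30.0
t: 13.62
ee_pos: [614.2, -275.4, 6.9]
orientation: [-1.999, -2.424, 0.0]
ft_force: [0.2, -1.4, -0.4]
width: 51.9
grasp_force: 0.0
t: 14.28
ee_pos: [617.7, -277.0, 246.0]
orientation: [1.991, 2.414, 0.005]
ft_force: [0.4, 0.1, 0.2]
width: 52.9
grasp_force: 0.0
handle 926 (array([ 620.2, -302.4]), array([16.7, 85. ]), 11.0) [ 619.56616058 -299.81783179   22.44272961]
side 0 0
nan nan
scene 27 [77.08201652 -3.27560713 -2.35450047]
[ 617.71720077 -277.03024183  246.04567291] [[-0.19, 0.982, 0.012], [0.982, 0.191, -0.005], [-0.008, 0.01, -1.0]] above-compartment delta tool [315.26064651  30.93170583  91.04543556]<stdin>:12: RuntimeWarning: Mean of empty slice.
  ret = ret.dtype.type(ret / rcount)
```

View pics/s3.png

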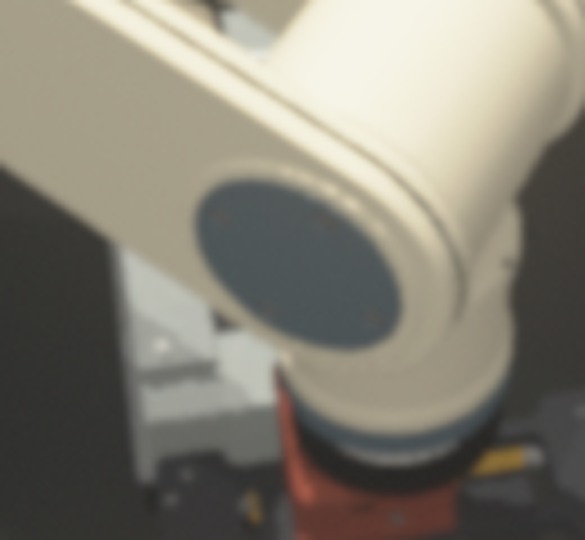

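The blade lies on the mat, but the arm hides the compartment in the side view. The scene camera puts the knob near panel (77,-3,-2), as expected. I shut the fingers, pitch 32° and go over the compartment.

```bash
python3 -m creep '{"delta_pos":[[0,0,-0.01],[0,0,-0.01],[0,0,-0.01],[0,0,-0.01],[0,0,-0.01],[0,0,0],[0,0,0]],"twist":[[0,6.4,0],[0,6.4,0],[0,6.4,0],[0,6.4,0],[0,6.4,0],[0,0,0],[0,0,0]]}' 0
python3 - <<'E'
from h import *
A,O=frame(546,105,100.6);O=O-0.9*A[:,2];T,p,o=tool()
print((A.T@T).round(3).tolist(),o["width"],o["qpos"].round(2))
a=O+A@np.array([60,-30,60]);b=O+A@np.array([70,-30,-12])
print(T.T@(a-p),T.T@(b-a))
E
```

```text
t: 15.02
ee_pos: [615.5, -287.1, 281.8]
orientation: [-1.7, -2.055, -0.485]
ft_force: [0.9, -0.0, -0.1]
width: 9.3
grasp_force: 0.0
[[0.992, 0.003, 0.123], [0.002, -1.0, 0.005], [0.123, -0.005, -0.992]] 9.348894757295602 [-0.62  0.66  1.2   0.38  1.7  -0.84]
[193.75481502  35.57704578 260.39489085] [ 1.050074    0.39971534 72.68244336]
```

```bash
python3 -m creep '{"delta_pos":[[0.0215,0.004,0.0289],[0.0215,0.004,0.0289],[0.0215,0.004,0.0289],[0.0215,0.004,0.0289],[0.0215,0.004,0.0289],[0.0215,0.004,0.0289],[0.0215,0.004,0.0289],[0.0215,0.004,0.0289],[0.0215,0.004,0.0289],[0,0,0],[0,0,0]],"twist":[[0,0,0],[0,0,0],[0,0,0],[0,0,0],[0,0,0],[0,0,0],[0,0,0],[0,0,0],[0,0,0],[0,0,0],[0,0,0]]}' 0
python3 - <<'E'
from h import *
A,O=frame(546,105,100.6);O=O-0.9*A[:,2];T,p,o=tool()
print("tcp panel",(p-O)@A,o["width"])
im,P,H=cloud("wrist"); cv2.imwrite("pics/w6.png",im[:,:,::-1])
Q=(P-O)@A; X,Y,Z=[Q[...,i] for i in range(3)]
m=(H[...,2]<60)&(X>55)&(X<100)&(abs(Y)<50)&(Z>-16)&(Z<8); print("knob",m.sum(),np.median(Q[m],0) if m.any() else 0)
m=(X>46)&(X<125)&(abs(Y)<50)&(Z>-15)&(Z<8); print("above floor",m.sum(),np.median(Q[m],0) if m.any() else 0)
b=O+A@np.array([70,-30,-12]); print(T.T@(b-p))
E
```

```text
t: 15.93
ee_pos: [592.1, 19.9, 166.2]
orientation: [-1.693, -2.062, -0.482]
ft_force: [0.0, -0.2, 0.6]
width: 0.5
grasp_force: 0.0
tcp panel [ 64.12499744 -29.61877438  60.60514556] 0.5257738728593554
knob 283 [78.87410526 -1.36907188  0.35694324]
above floor 1173 [47.53354953  3.30202424 -2.37423219]
[-2.95784788  0.93485031 72.77736833]
```

View pics/w6.png

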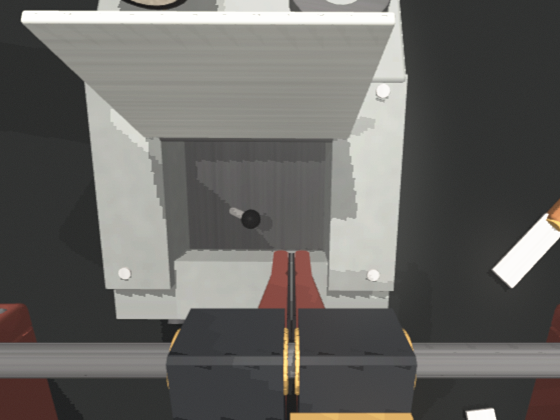

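The wrist picture shows the black knob at (250,218), leaning away from the robot. The shut fingers are to its right and the compartment there is free. I go down, then push along tool -y.

```bash
python3 -m creep '{"delta_pos":[[0.001,0,0.025],[0,0,0.025],[0,0,0.015],[0,0,0.0077],[0,0,0],[0,-0.005,0],[0,-0.006,0],[0,-0.006,0],[0,-0.006,0],[0,-0.006,0],[0,-0.006,0],[0,-0.006,0],[0,0,0],[0,0,0]],"twist":[[0,0,0],[0,0,0],[0,0,0],[0,0,0],[0,0,0],[0,0,0],[0,0,0],[0,0,0],[0,0,0],[0,0,0],[0,0,0],[0,0,0],[0,0,0],[0,0,0]]}' 0
python3 - <<'E'
from h import *
A,O=frame(546,105,100.6);O=O-0.9*A[:,2];T,p,o=tool()
print("tcp panel",(p-O)@A,"force tool",o["ft_force"]@T)
im,P,H=cloud("wrist");Q=(P-O)@A; X,Y,Z=[Q[...,i] for i in range(3)]
m=(H[...,2]<60)&(X>60)&(X<100)&(abs(Y)<52)&(Z>-16)&(Z<8); print("knob",m.sum(),np.median(Q[m],0) if m.any() else 0)
E
```

```text
t: 17.15
ee_pos: [545.6, 47.8, 105.9]
orientation: [-1.698, -2.058, -0.486]
ft_force: [0.4, 0.0, 0.1]
width: 0.6
grasp_force: 0.0
tcp panel [71.28294094 10.91632347 -9.23920537] force tool [-0.00341356  0.3664892  -0.07975961]
knob 681 [79.67716023 26.4436202   3.27202167]
```

```bash
python3 -m creep '{"delta_pos":[[0,-0.003,0],[0,-0.003,0],[0,-0.002,0],[0,0,0],[0,0,0]],"twist":[[0,0,0],[0,0,0],[0,0,0],[0,0,0],[0,0,0]]}' 0
cat > k.py <<'E'
from h import *
A,O=frame(546,105,100.6);O=O-0.9*A[:,2];T,p,o=tool()
print("tcp panel",(p-O)@A,"force tool",o["ft_force"]@T)
im,P,H=cloud("wrist");Q=(P-O)@A; X,Y,Z=[Q[...,i] for i in range(3)]
m=(H[...,2]<60)&(X>60)&(X<100)&(abs(Y)<52)&(Z>-16)&(Z<8); q=Q[m];print("knob",len(q),np.percentile(q,[5,50,95],axis=0).round(1).tolist() if len(q) else 0)
cv2.imwrite("pics/w7.png",im[:,:,::-1])
E
python3 k.py
```

```text
t: 17.62
ee_pos: [538.3, 46.4, 106.0]
orientation: [-1.698, -2.059, -0.486]
ft_force: [-0.1, 0.3, 0.1]
width: 0.4
grasp_force: 0.0
tcp panel [71.22295444 18.33911184 -9.19141144] force tool [ 0.36450261 -0.00647415  0.08512403]
knob 632 [[73.5, 17.9, -3.6], [79.7, 33.2, 0.9], [83.7, 39.2, 3.4]]
```

```bash
python3 -m creep '{"delta_pos":[[0,-0.002,0],[0,-0.0015,0],[0,-0.0015,0],[0,0,0],[0,0,0]],"twist":[[0,0,0],[0,0,0],[0,0,0],[0,0,0],[0,0,0]]}' 0
python3 k.py
```

```text
t: 18.08
ee_pos: [535.4, 45.4, 106.4]
orientation: [-1.7, -2.06, -0.49]
ft_force: [5.6, 1.8, -1.8]
width: 0.6
grasp_force: 2.7
tcp panel [70.97657734 21.43438811 -8.62692274] force tool [-0.33873092  5.84686255  1.91694966]
knob 592 [[73.5, 21.1, -4.6], [79.6, 35.6, -0.1], [83.7, 41.3, 2.4]]
```

View pics/w7.png

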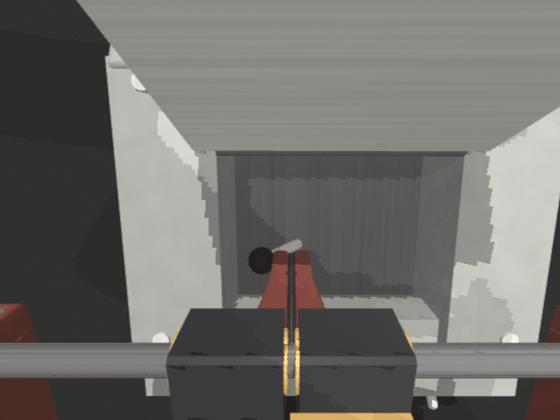

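The knob at (262,260) now leans to the robot's side, and the 6 N reaction shows it is on its stop. I back off and check everything.

```bash
python3 -m creep '{"delta_pos":[[0,0.005,0],[0,0.005,0],[0,0,-0.03],[0,0,-0.035],[0,0,-0.035],[-0.03,0,-0.03],[-0.03,0,-0.03],[-0.03,0,-0.03],[0,0,0],[0,0,0]],"twist":[[0,0,0],[0,0,0],[0,0,0],[0,0,0],[0,0,0],[0,0,0],[0,0,0],[0,0,0],[0,0,0],[0,0,0]]}' 0
python3 k.py; python3 - <<'E'
from h import *
A,O=frame(546,105,100.6)
im,P,H=cloud("scene");Q=(P-O)@A; X,Y,Z=[Q[...,i] for i in range(3)]
m=(abs(Y)<60)&(X>125)&(X<200)&(Z>30)&(Z<115)&(H[...,1]<60); print("cover",m.sum(),np.median(Q[m],0))
q=Q[m]; s=np.polyfit(q[:,2],q[:,0],1); print("theta~",np.pi/2+np.arctan(s[0]))
m=(P[...,2]>9)&(P[...,2]<30)&(H[...,0]<16)&(H[...,0]>5)&(H[...,1]>150)&(abs(P[...,0]-615)<50)&(P[...,1]<-230)&(P[...,1]>-400); print("handle",np.median(P[m],0))
m=(P[...,2]>35)&(P[...,2]<70)&(P[...,0]<560)&(P[...,0]>380)&(P[...,1]<-200)&(P[...,1]>-400); print("weight",m.sum(),np.median(P[m],0))
z=np.load("scene0.npz"); im0,P,H=cloud("scene",z["im"],z["d"]);m=(P[...,2]>35)&(P[...,2]<70)&(P[...,0]<560)&(P[...,0]>380)&(P[...,1]<-200)&(P[...,1]>-400); print("weight0",m.sum(),np.median(P[m],0))
E
```

```text
t: 18.97
ee_pos: [577.4, -126.2, 219.1]
orientation: [-1.701, -2.058, -0.488]
ft_force: [0.2, 1.0, 0.1]
width: 0.8
grasp_force: 0.0
tcp panel [-41.26583634  11.70046383 168.11291217] force tool [0.86954883 0.42251897 0.46856539]
knob 28 [[71.7, 30.9, -2.0], [76.5, 32.3, -0.2], [81.6, 37.4, 1.2]]
cover 498 [157.43351577  -5.64018972  72.1710471 ]
theta~ 1.9595673720703002
handle [ 625.00704001 -304.14642446   21.69998422]
weight 116 [ 454.01053658 -309.99526572   41.81518929]
weight0 118 [ 454.52324005 -309.60452848   40.6315072 ]
```

```bash
python3 -c "
from workcell import *
print(close_job())"
```

```text
the job is handed in; nothing more can be done
None
```

I handed the job in at about 19 s of the 58 s allowed. The cover was levered up with the blade and stands at about 1.96 rad, the vent lever is against its stop on the robot's side, and the blade lies on its mat. The weight had not moved; I did not re-measure the spray bottle or clamp ring, though the arm never felt a knock. The hand-in returned no verdict.

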